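# Free a casserole lid from its holder and hold it venting over the dish

### The job

Turn the clamp knob on the lid holder a quarter turn clockwise to free its sliding jaw, and slide the jaw fully back from the lid. Then lift the lid by its handle, carry it level over the rack of plates, and hold it about two centimetres above the rim of the rectangular steel dish, centred, squared up with the dish and level, so that steam can escape. The lid must never touch the dish or the rack, everything else stays where it stands, and the job finishes with the lid still held there: do not put it down or let go.

Things in the scene. Friction and masses are not known exactly. Their poses are not given: they have to be found in the camera images.
- holder: Lid holder: grey plastic tray, 200 mm (its x) by 255 mm (its y), floor 12 mm high, fixed on the counter, right or left of the rack, turned up to 0.25 rad. Origin on the counter; the lid lies at local y -45 mm (long side along local x), the clamp knob is on the sliding jaw at local y +52 mm when locked. A 24 mm high wall stands behind the lid (-y end).
- clamp_grip (a point): Centre of the black T-bar clamp knob on the jaw, where to grip it: 60 mm above the counter. The bar is 46 mm long, 14 mm thick and 34 mm high (from 40 to 74 mm above the counter); the aluminium jaw's top is 32 mm above the counter. Its frame turns with the knob: the bar lies along its x axis.
- clamp (a joint): Clamp knob angle, 0 (bar along the holder's x, jaw locked) to 1.57 rad, growing as the knob is turned clockwise seen from above. Starts at 0 to 0.15. Below about 0.5 it blocks the jaw; from 1.0 on the jaw is free. Stays where it is left; turning takes about 0.06 N m.
- jaw (a joint): Slide of the aluminium jaw along the holder's +y, away from the lid: 0 (its lip overhangs the lid's edge by about 9 mm) to 0.040 m (fully back). The lip is clear of the lid from about 0.012. When freed it slides with about 2 N, and the knob rides on it, so it can be pulled by the knob.
- lid: Rectangular steel lid, 180 mm (its x) by 120 mm (its y), flange 8 mm thick, raised middle 18 mm, about 0.3 kg. Origin: centre of its flat underside; z up. It lies loose on the holder's floor (underside at 12 mm), squared with the holder.
- lid_grip (a point): Centre of the lid's dark bar handle, 52 mm above the lid's underside. The bar lies along the lid's x: 100 mm long, 16 mm thick, 14 mm high, with 27 mm free below it down to the lid; feet of 12 mm at x +-42 mm.
- dish: Open rectangular steel dish, 180 mm (its x) by 120 mm (its y) by 70 mm high, walls 4 mm, with a small lug handle at each short end (222 mm over them), 0.9 kg, loose on the counter. Origin: centre of its underside; z up. On the other side of the rack from the holder, turned up to 0.4 rad.
- dish_rim (a point): Centre of the dish's mouth, at rim height (70 mm above the counter).
- rack: Wire rack with four white plates on edge, fixed, standing between holder and dish: 250 mm along its x, 130 mm across (plates), highest point 138 mm above the counter. Origin: centre of its underside, on the counter.
- salt: Small clear glass jar, 40 mm across, 75 mm high, at the robot's end of the rack. Bystander. Origin: centre of its underside.
- pepper: Small amber glass jar, 40 mm across, 75 mm high, at the far end of the rack. Bystander. Origin: centre of its underside.
- mug: White mug, 80 mm across, 90 mm high. Bystander. Origin: centre of its underside.
- bowl: Blue bowl, 90 mm across, 50 mm high. Bystander. Origin: centre of its underside.
- flask: Steel drinking flask, 70 mm across, 220 mm high, at the left. Bystander. Origin: centre of its underside.
- spoon: Wooden spoon lying on the counter at the left. Bystander.
- sugar: Cardboard packet, 70 by 50 by 110 mm high, at the right. Bystander. Origin: centre of its underside.
Things that resemble listed ones, but are neither listed nor needed, are in the scene too. What is shaped like the lid but blue or orange is not meant.

How it is judged (in metres and radians):
On the way, in this order (a step that is already met when the one before it is completed fails the run):
1. the clamp knob is turned to free the jaw (1.0 rad or more) while the lid lies in the holder (value of joint clamp above 1 rad and height (world z) of lid below 0.03 m), for 0.1 s.
2. the jaw is slid back (30 mm or more) while the lid lies in the holder (value of joint jaw above 0.03 m and height (world z) of lid below 0.03 m), for 0.1 s.
3. the lid is carried over the plate rack (x of lid in the frame of rack between -0.25 and 0.2 m and y of lid in the frame of rack between -0.05 and 0.05 m and height (world z) of lid above 0.14 m), for 0.1 s.
At the end, for the whole second after the job is handed in: Fingers hold the lid still, untouched by dish, rack or holder: underside 8-35 mm above the rim, centred within 14 mm on each dish axis, squared within 0.12 rad, level within 0.10; jaw back 25 mm or more; dish upright, within 20 mm, bystanders within 30 mm of their starts (x of lid in the frame of dish_rim between -0.014 and 0.014 m and y of lid in the frame of dish_rim between -0.014 and 0.014 m and z of lid in the frame of dish_rim between 0.008 and 0.035 m and angle between lid's own z axis and vertical below 0.1 rad and angle between the x axis of lid and the x axis of dish, either way round below 0.12 rad and contact force between lid and the fingers above 1 N and contact force between lid and dish below 0.2 N and contact force between lid and rack below 0.2 N and contact force between lid and holder below 0.2 N and linear speed of lid below 0.02 m/s and angular speed of lid below 0.1 rad/s and angle between dish's own z axis and vertical below 0.05 rad and distance of dish from where it was at the start of the episode below 0.02 m and value of joint jaw above 0.025 m and distance of each of salt, pepper, mug, bowl, flask, spoon, sugar from where it was at the start of the episode below 0.03 m); the arm keeps its last pose, push and grip.
It fails at once if the lid touches the dish (contact force between lid and dish above 0.5 N).
It fails at once if the lid touches the plate rack (contact force between lid and rack above 0.5 N).
It fails at once if the lid is carried tipped by more than 0.5 rad (angle between lid's own z axis and vertical above 0.5 rad).
It fails at once if the dish is pushed more than 20 mm (distance of dish from where it was at the start of the episode above 0.02 m).
It fails at once if a bystander is moved more than 30 mm (distance of any of salt, pepper, mug, bowl, flask, spoon, sugar from where it was at the start of the episode above 0.03 m).
It also fails if it takes over 58 s, if anything falls off the work surface, if the arm or the gripper's body presses on something with over 40 N, if the wrist force passes 120 N, or if a joint passes its speed limit or range.

### The arm

A 6-joint arm with a two-finger parallel gripper is mounted at the origin on the work surface. World frame = base frame: x ahead of the robot, y to its left, z up, the work surface at z = 0. Lengths are in mm, angles in rad, forces in N, time in s.
With the tool pointing down it reaches from about 275 to 750 mm from the base axis. Payload 10.2 kg.
Tool frame: the origin (TCP) lies between the finger pads; the fingertips stand 25 mm ahead of it and the grasp point (between the pads) lies 6 mm ahead of it; z points along the fingers, y is the line along which they close (so a half turn about z gives the same grasp; the last joint's range is limited). The gripper opens to 85 mm and grips with 20 to 120 N. Pads are 22 mm wide; open, the fingers measure 114 mm over their backs; the gripper's body (76 mm by 85 mm) begins 54 mm behind the grasp point. The pads swing forward as they close: fully open they stand 13 mm farther back than shut.
Start: joints at [-1.502, 0.313, 1.498, -0, 1.331, -0.223], TCP at [151.017, -502.817, 256.294] pointing down, gripper open.
Joint ranges: [-2.94, 2.94], [-0.97, 2.17], [0.19, 2.56], [-1.23, 4.37], [0.02, 3.11], [-2.88, 2.88]. Speed limits (rad/s): [2.39, 2.39, 3.01, 3.14, 3.14, 3.14].

### API

Orientations are given as a unit quaternion [w, x, y, z].
In Python, from rig import ctrl, eyes, finish_job gives the robot as it stands.
- The arm moves only by the tool step_arm, never from a script. Its argument "increments" is a list of rows, each an object of numbers: "dx", "dy", "dz": the shift along the tool's x, y, z in units of 25 mm (1.0 is 25 mm); "wx", "wy", "wz": the turn, a rotation vector about the tool's x, y, z in units of 6 degrees (1.0 is 6 degrees). A call has 1 to 5 rows; each row shifts and turns the commanded pose from where the row before left it, along the tool's axes as they then stand; what a row does not reach is not made up. A row lasts 1/10 s, in which the tool goes at most 50 mm and 8.59 degrees, less where a joint would pass 70% of its speed; a pose out of reach is approached as far as the arm can. A call is refused whole if a number of a shift passes 1 or a number of a turn 1, either way. A call with a gripper value outside its range is refused whole. "fingers" is the finger opening in mm, from 0 to 85.4, set as the call begins (left out, the last holds). The fingers move at their own pace and stop on an object; "squeeze" is the grip in N (left out, the last holds). Time passes only in rows, so rows that do not move let the fingers close. It gives the time, the measured TCP pose, the force, the opening and the grip force at its end, in the units of the state.
- ctrl.sense(): the state, without advancing time (a new reading comes with each control period).
- eyes.capture(name): name is "scene" or "top" or "wrist"; returns a dict with "frame" (480x640x3 uint8, blue, green, red), "fx", "fy", "cx", "cy" (pixels), "k1" (the pictures are not rectified: a ray, as slopes to the right and down, at radius r is drawn at 1 + k1 r^2 times it, then the intrinsics apply), "R" (3x3) and "t" (3): a world point X has camera coordinates R X + t; the wrist camera has in their place "tool_from_camera" (4x4, takes a point from camera to tool coordinates, whose origin is the TCP and whose axes are the flange's). Camera axes: x right, y down, z forward; pixel columns grow to the right and rows downward; lengths in mm; the calibration is good to about 2 mm. A picture is of the moment at which its call begins: read the wrist's pose just before it. There is no depth.
- finish_job(): hands the job in; it is judged then, once.
Trained networks look in the newest picture that a camera, given by its name, has taken for a name from the list of things; names that differ only in an ending like _2 or _b are one class to them, and where a whole thing is asked for, a point or a joint stands for the part that bears it (a point fixed in the world has none). Each returns a list of dicts, best first, with "p" (0 to 1); they miss things now and then, are a little off and sometimes report something else, mostly with a low value. They report only what shows in the picture. A call takes as long as a camera call. They do not tell look-alikes from the thing itself.
- eyes.cut_out(camera, label): "mask" (480x640 bool, what is visible of it).
- eyes.landmark_of(camera, label): "point" ([x, y, z] in mm, in the coordinates of the camera as it stood for that picture, good to about 4 mm: a listed point, or the origin of a listed thing).
The state is a dict: "time_s": time; "joints": joint angles; "dq": joint speeds; "tau": joint torques, N m; "eef_pos": TCP position; "ee_rot": TCP orientation; "force": force on the tool from outside, world axes, zero at the start; "wrist_torque": the same for the moment, N m; "grip_width": opening from 0.0 (shut) to 1.0 (fully open); "grip_force": force on a finger pad.
Only numpy, scipy, OpenCV 4.12 (cv2) and the standard library are available. Lean on these libraries where they do the work, as an engineer would, in place of code of your own. Each camera call takes 0.05 s, during which the arm holds its last target. There are 200 camera calls.

## Working session

There is one attempt and no reset: what is moved stays moved. The work goes in short steps, Python scripts to look and compute and a tool call to move; the robot and the scene stay as the last step left them, time stands still between calls to the robot, and variables do not carry over. Pictures are saved under pics/ and viewed, at most 10 in all, crops included, and the job is handed in when it is done.

Besides the shell and the picture viewer there is one more tool, called after ">>>" as a command line: name --argument value ..., lists and objects as JSON in quotes. step_arm: Moves the arm, as the interface text tells. Its arguments: {"type":"object","properties":{"increments":{"type":"array"},"fingers":{"type":"number"},"squeeze":{"type":"number"}},"required":["increments"]}

```bash
mkdir -p pics
cat > h.py <<'E'
import numpy as np, cv2
from rig import ctrl, eyes, finish_job
from scipy.spatial.transform import Rotation as Ro
def cap(n):
    s=ctrl.sense(); c=eyes.capture(n)
    if 'R' in c and n!='wrist':
        R=np.array(c['R']);t=np.array(c['t']); c['Rw']=R.T; c['tw']=-R.T@t
    else:
        T=np.array(c['tool_from_camera']); q=s['ee_rot']; Rt=Ro.from_quat([q[1],q[2],q[3],q[0]]).as_matrix()
        c['Rw']=Rt@T[:3,:3]; c['tw']=Rt@T[:3,3]+np.array(s['eef_pos'])
    return c
def w(c,p): return c['Rw']@np.array(p)+c['tw']
def ray(c,px,z):
    # pixels -> world points on plane z
    px=np.asarray(px,float).reshape(-1,2)
    K=np.array([[c['fx'],0,c['cx']],[0,c['fy'],c['cy']],[0,0,1.]])
    x=(px[:,0]-c['cx'])/c['fx'];y=(px[:,1]-c['cy'])/c['fy']
    u,v=x.copy(),y.copy()
    for _ in range(20):
        f=1+c['k1']*(u*u+v*v);u=x/f;v=y/f
    d=np.c_[u,v,np.ones(len(u))]@c['Rw'].T
    return c['tw']+d*((z-c['tw'][2])/d[:,2])[:,None]
def maskrect(c,m,z):
    pts=ray(c,np.argwhere(m)[:,::-1],z)[:,:2].astype(np.float32)
    return cv2.minAreaRect(pts)
E
python3 - <<'E'
from h import *
print(ctrl.sense())
for n in ['top','scene']:
    c=cap(n); cv2.imwrite(f'pics/{n}0.png',c['frame']); print(n,c['tw'].round(),c['k1'],c['fx'])
    for l in ['holder','clamp_grip','lid','lid_grip','dish','dish_rim','rack','salt','pepper','mug','bowl','flask','sugar','spoon']:
        print(l,[(round(d['p'],2),w(c,d['point']).round().tolist()) for d in eyes.landmark_of(n,l)[:3]])
E
```

```text
{'time_s': 0.0, 'joints': array([-1.50236937e+00,  3.13418092e-01,  1.49844288e+00, -2.77123435e-05,
        1.33098644e+00, -2.23384107e-01]), 'dq': array([ 1.12096433e-03, -1.48418060e-03, -8.05999529e-04, -2.53102206e-04,
       -1.61980170e-05, -4.08194739e-05]), 'tau': array([ 9.01441967e-05, -4.12266862e+01, -2.59742618e+01, -1.95822731e-04,
        4.14964845e-03, -2.84006013e-06]), 'eef_pos': array([ 151.0100777 , -502.5755095 ,  255.74919814]), 'ee_rot': array([-6.26536646e-04,  9.89373983e-01,  1.45391635e-01,  3.51424564e-05]), 'force': array([ 0.53005297, -0.97378679, -0.96526176]), 'wrist_torque': array([-0.02008698,  0.00255296, -0.02474172]), 'grip_force': 0.0, 'grip_width': 1.0039801535418964}
top [ 367.   22. 1557.] -0.13536419479537962 552.7838531677572
holder [(0.72, [474.0, 235.0, -3.0])]
clamp_grip [(0.65, [464.0, 285.0, 63.0]), (0.52, [771.0, 10.0, -1.0])]
lid [(0.95, [295.0, -161.0, 2.0]), (0.8, [189.0, 283.0, -1.0])]
lid_grip [(0.88, [475.0, 189.0, 63.0]), (0.79, [787.0, 338.0, 52.0]), (0.74, [187.0, 294.0, 49.0])]
dish [(0.69, [553.0, -262.0, -1.0]), (0.2, [4
[... 548 characters left out ...]
35.0, -0.0])]
clamp_grip [(0.91, [464.0, 288.0, 62.0])]
lid [(0.86, [783.0, 336.0, -1.0]), (0.73, [303.0, -159.0, -5.0]), (0.6, [479.0, 191.0, 9.0])]
lid_grip [(0.89, [786.0, 340.0, 55.0]), (0.88, [479.0, 191.0, 60.0]), (0.76, [192.0, 287.0, 53.0])]
dish [(0.58, [555.0, -262.0, -1.0]), (0.57, [555.0, -258.0, 65.0])]
dish_rim [(0.89, [556.0, -259.0, 66.0])]
rack [(0.76, [606.0, 15.0, -4.0])]
salt [(0.69, [457.0, 22.0, -4.0]), (0.56, [477.0, 193.0, 9.0])]
pepper [(0.87, [767.0, 6.0, -0.0])]
mug [(0.9, [795.0, 133.0, 0.0])]
bowl [(0.56, [778.0, -219.0, 1.0])]
flask [(0.6, [498.0, 577.0, -4.0]), (0.54, [477.0, 235.0, 2.0])]
sugar [(0.7, [572.0, -531.0, 8.0])]
spoon [(0.59, [597.0, 499.0, -4.0])]
```

View pics/top0.png

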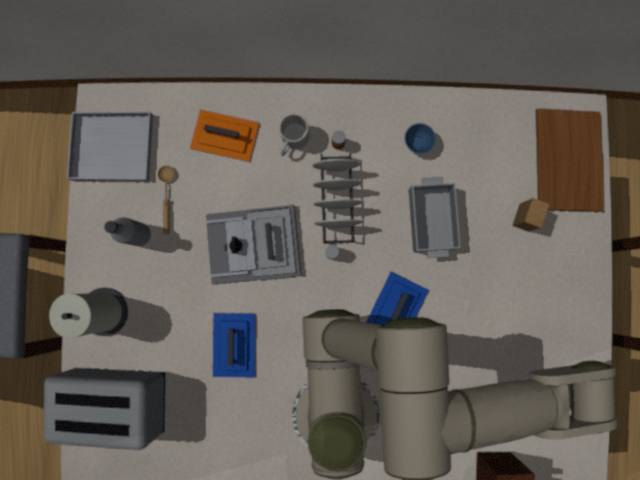

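Run:
```python
from h import *
c=cap('top')
f=c['frame']
def proj(p):
    x=c['Rw'].T@(np.array(p)-c['tw']); x=x[:2]/x[2]; x*=1+c['k1']*(x@x); return x[0]*c['fx']+c['cx'],x[1]*c['fy']+c['cy']
print('proj', [np.round(proj(p)) for p in [(476,190,64),(464,287,60),(555,-260,70),(603,10,0)]])
for l,z in [('lid',20),('lid_grip',64),('clamp_grip',74),('holder',12),('dish',70),('rack',100)]:
    for d in eyes.cut_out('top',l)[:4]:
        m=d['mask']; r=maskrect(c,m,z); ys,xs=np.nonzero(m)
        print(l,round(d['p'],2),'px',xs.mean().round(),ys.mean().round(),m.sum(),'rect',np.round(r[0]),np.round(r[1]),round(r[2],1), f[m].mean(0).round())
u,v=map(int,proj((470,230,40)))
cr=f[v-75:v+75,u-100:u+100]
cv2.imwrite('pics/crop0.png',cv2.resize(cr,None,fx=4,fy=4,interpolation=cv2.INTER_CUBIC)); print(u,v)
```

```text
proj [array([269., 241.]), array([234., 245.]), array([435., 216.]), array([336., 200.])]
lid 0.96 px 272.0 243.0 2598 rect [476. 189.] [183. 120.] 5.6 [96. 94. 91.]
lid 0.94 px 224.0 135.0 2544 rect [782. 334.] [181. 123.] 78.2 [ 24.  72. 130.]
lid 0.69 px 234.0 344.0 2743 rect [190. 286.] [180. 121.] 1.6 [105.  54.  28.]
lid 0.61 px 397.0 300.0 1951 rect [ 310. -168.] [122. 155.] 65.8 [100.  51.  27.]
lid_grip 0.86 px 225.0 135.0 2443 rect [770. 323.] [173. 117.] 78.0 [ 22.  71. 130.]
lid_grip 0.84 px 272.0 242.0 2598 rect [474. 184.] [177. 117.] 5.8 [96. 94. 91.]
lid_grip 0.77 px 397.0 300.0 2011 rect [ 311. -161.] [119. 154.] 65.5 [100.  52.  28.]
clamp_grip 0.44 px 236.0 245.0 173 rect [464. 279.] [41. 36.] 46.7 [26. 24. 24.]
holder 0.58 px 241.0 246.0 3881 rect [472. 242.] [203. 259.] 7.7 [93. 90. 90.]
dish 0.62 px 434.0 217.0 3385 rect [ 551. -256.] [219. 130.] 4.9 [90. 88. 86.]
rack 0.75 px 337.0 194.0 1958 rect [593.   9.] [237. 125.] 2.8 [67. 69. 70.]
255 243
```

View pics/crop0.png

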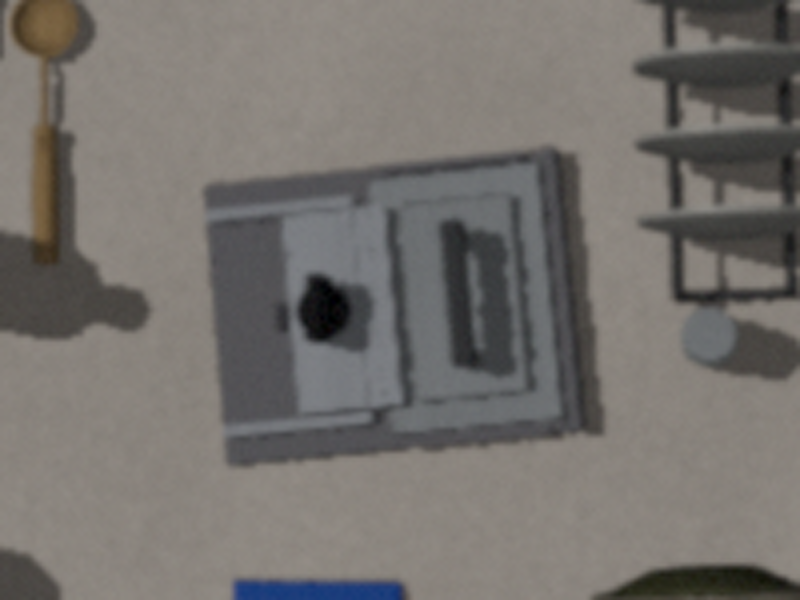

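The top view shows the holder at about (255,243) with the grey steel lid at (272,243) and the knob at (236,245). The steel dish is at (435,217).

Candidates for the lid: grey (272,243), blue (234,344), blue (397,300) and orange (225,135). The grey one fits: it is steel, lies in the holder behind the jaw, and the enlarged crop confirms it. The tray at (112,147) is not the dish, because it has no lugs and is on the holder's side.

I'll move above the dish first to measure its yaw.

>>> step_arm --increments '[{"dx":0.9,"dy":-0.23,"dz":-0.2},{"dx":0.9,"dy":-0.23,"dz":-0.2},{"dx":0.9,"dy":-0.23,"dz":-0.2},{"dx":0.9,"dy":-0.23,"dz":-0.2},{"dx":0.9,"dy":-0.23,"dz":-0.2}]' --fingers 85 --squeeze 60

```text
invalid input at $.increments[0]: expected keys dx, dy, dz, wx, wy, wz
```

>>> step_arm --increments '[{"dx":0.9,"dy":-0.23,"dz":-0.2},{"dx":0.9,"dy":-0.23,"dz":-0.2},{"dx":0.9,"dy":-0.23,"dz":-0.2},{"dx":0.9,"dy":-0.23,"dz":-0.2},{"dx":0.9,"dy":-0.23,"dz":-0.2}]'

```text
invalid input at $.increments[0]: expected keys dx, dy, dz, wx, wy, wz
```

>>> step_arm --increments '[{"dx":0.9,"dy":-0.23,"dz":-0.2},{"dx":0.9,"dy":-0.23,"dz":-0.2},{"dx":0.9,"dy":-0.23,"dz":-0.2},{"dx":0.9,"dy":-0.23,"dz":-0.2},{"dx":0.9,"dy":-0.23,"dz":-0.2}]'

```text
invalid input at $.increments[0]: expected keys dx, dy, dz, wx, wy, wz
```

>>> step_arm --increments '[{"dx":0.6,"dy":-0.23,"dz":-0.2},{"dx":0.6,"dy":-0.23,"dz":-0.2},{},{},{}]'

```text
invalid input at $.increments[0]: expected keys dx, dy, dz, wx, wy, wz
```

```bash
cat > dish.py <<'E'
from h import *
s=ctrl.sense(); print(s['eef_pos'].round(1),s['ee_rot'].round(4),s['joints'].round(2))
c=cap('wrist'); print('cam',c['tw'].round(),c['Rw'].round(2).tolist())
cv2.imwrite('pics/dish1.png',c['frame'])
for l in ['dish_rim','dish']:
    print(l,[(round(d['p'],2),w(c,d['point']).round(1).tolist()) for d in eyes.landmark_of('wrist',l)[:2]])
for d in eyes.cut_out('wrist','dish')[:2]:
    r=maskrect(c,d['mask'],70); print(round(d['p'],2),r)
E
python3 dish.py
```

```text
[ 151.  -502.8  256.3] [-0.      0.9894  0.1454  0.    ] [-1.5   0.31  1.5   0.    1.33 -0.22]
cam [ 216. -482.  373.] [[0.29, -0.92, -0.26], [-0.96, -0.28, -0.08], [0.0, 0.27, -0.96]]
dish_rim []
dish []
```

View pics/dish1.png

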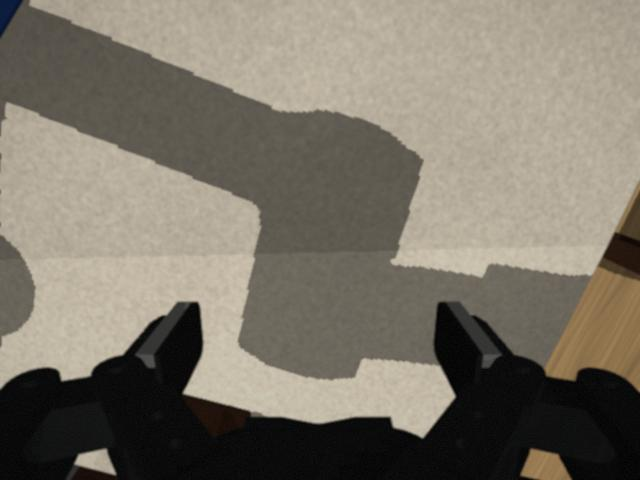

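The wrist picture shows only counter and shadow, with the fingertips at about (190,340) and (455,340). Each row needs all six keys.

>>> step_arm --increments '[{"dx":0.82,"dy":-0.25,"dz":-0.2,"wx":0,"wy":0,"wz":0},{"dx":0.82,"dy":-0.25,"dz":-0.2,"wx":0,"wy":0,"wz":0},{"dx":0.82,"dy":-0.25,"dz":-0.2,"wx":0,"wy":0,"wz":0},{"dx":0.82,"dy":-0.25,"dz":-0.2,"wx":0,"wy":0,"wz":0},{"dx":0.82,"dy":-0.25,"dz":-0.2,"wx":0,"wy":0,"wz":0}]' --fingers 85 --squeeze 60

```text
time_s: 2.55
eef_pos: [240.9, -442.9, 281.6]
ee_rot: [0.0, 0.989, 0.145, 0.0]
force: [0.3, -0.5, -0.3]
grip_width: 0.993
grip_force: 0.0
```

>>> step_arm --increments '[{"dx":0.82,"dy":-0.25,"dz":-0.2,"wx":0,"wy":0,"wz":0},{"dx":0.82,"dy":-0.25,"dz":-0.2,"wx":0,"wy":0,"wz":0},{"dx":0.82,"dy":-0.25,"dz":-0.2,"wx":0,"wy":0,"wz":0},{"dx":0.82,"dy":-0.25,"dz":-0.2,"wx":0,"wy":0,"wz":0},{"dx":0.82,"dy":-0.25,"dz":-0.2,"wx":0,"wy":0,"wz":0}]'

```text
time_s: 3.05
eef_pos: [330.1, -383.4, 306.5]
ee_rot: [0.0, 0.989, 0.145, 0.0]
force: [-0.6, -0.3, -0.6]
grip_width: 0.995
grip_force: 0.0
```

>>> step_arm --increments '[{"dx":0.82,"dy":-0.25,"dz":-0.2,"wx":0,"wy":0,"wz":0},{"dx":0.82,"dy":-0.25,"dz":-0.2,"wx":0,"wy":0,"wz":0},{"dx":0.82,"dy":-0.25,"dz":-0.2,"wx":0,"wy":0,"wz":0},{"dx":0.82,"dy":-0.25,"dz":-0.2,"wx":0,"wy":0,"wz":0},{"dx":0.82,"dy":-0.25,"dz":-0.2,"wx":0,"wy":0,"wz":0}]'

```text
time_s: 3.55
eef_pos: [419.3, -324.0, 331.5]
ee_rot: [0.0, 0.989, 0.145, 0.0]
force: [-0.3, 0.2, 0.3]
grip_width: 0.999
grip_force: 0.0
```

>>> step_arm --increments '[{"dx":0.82,"dy":-0.25,"dz":-0.2,"wx":0,"wy":0,"wz":0},{"dx":0.82,"dy":-0.25,"dz":-0.2,"wx":0,"wy":0,"wz":0},{"dx":0.82,"dy":-0.25,"dz":-0.2,"wx":0,"wy":0,"wz":0},{"dx":0.82,"dy":-0.25,"dz":-0.2,"wx":0,"wy":0,"wz":0},{"dx":0,"dy":0,"dz":0,"wx":0,"wy":0,"wz":0}]'

```text
time_s: 4.05
eef_pos: [491.3, -275.9, 351.6]
ee_rot: [0.0, 0.989, 0.147, 0.0]
force: [-0.3, -0.4, -0.1]
grip_width: 0.995
grip_force: 0.0
```

```bash
python3 dish.py
```

```text
[ 491.3 -275.9  351.6] [2.000e-04 9.892e-01 1.466e-01 5.000e-04] [-0.72  0.36  1.19  0.    1.59  0.56]
cam [ 557. -255.  469.] [[0.29, -0.92, -0.26], [-0.96, -0.28, -0.08], [0.0, 0.27, -0.96]]
dish_rim []
dish [(0.84, [553.6, -258.8, -0.1]), (0.22, [456.7, 19.3, -3.3])]
0.9 ((553.782958984375, -260.64892578125), (215.38795471191406, 120.8833236694336), 4.832803726196289)
```

View pics/dish1.png

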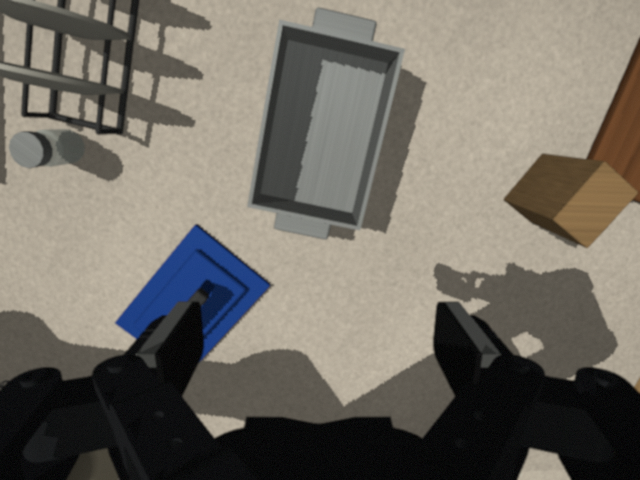

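The picture shows the dish with rim corners at about (281,22), (403,48), (359,228) and (249,207). Salt is at (30,149) and the blue decoy lid at (195,290).

```bash
cat > plan.py <<'E'
from h import *
def psi():
    q=ctrl.sense()['ee_rot']; m=Ro.from_quat([q[1],q[2],q[3],q[0]]).as_matrix(); return np.arctan2(m[1,0],m[0,0])
def units(target):
    # shift to a TCP target in tool axes, units of 25 mm
    s=ctrl.sense(); q=s['ee_rot']; m=Ro.from_quat([q[1],q[2],q[3],q[0]]).as_matrix()
    return (m.T@(np.array(target)-s['eef_pos'])/25).round(2)
E
python3 - <<'E'
from plan import *
c=cap('wrist')
P=ray(c,[(281,22),(403,48),(359,228),(249,207)],70)[:,:2]; print(P.round(1), P.mean(0))
for i in range(4):
    d=P[(i+1)%4]-P[i]; print(np.hypot(*d).round(1), np.degrees(np.arctan2(d[1],d[0])).round(1))
for _ in range(3):
    c=cap('top'); a=eyes.landmark_of('top','clamp_grip')
    print([w(c,d['point']).round(1) for d in a if d['p']>.5], [w(c,d['point']).round(1) for d in eyes.landmark_of('top','dish_rim')[:1]])
print(psi(), units([425,287,330]))
E
```

```text
[[ 634.1 -197.7]
 [ 645.5 -312.7]
 [ 468.6 -327.4]
 [ 457.3 -212. ]] [ 551.368759   -262.45467236]
115.5 -84.3
177.5 -175.2
115.9 95.6
177.3 4.6
[] [array([ 554.4, -257.9,   68.3])]
[array([465.2, 285. ,  61.6])] [array([ 556.9, -260.1,   69.7])]
[array([469.1, 284.2,  61.4])] [array([ 553.6, -258.5,   68.9])]
0.2917249474323587 [  4.01 -22.36   0.85]
```

>>> step_arm --increments '[{"dx":0.27,"dy":-0.89,"dz":0.05,"wx":0,"wy":0,"wz":0},{"dx":0.27,"dy":-0.89,"dz":0.05,"wx":0,"wy":0,"wz":0},{"dx":0.27,"dy":-0.89,"dz":0.05,"wx":0,"wy":0,"wz":0},{"dx":0.27,"dy":-0.89,"dz":0.05,"wx":0,"wy":0,"wz":0},{"dx":0.27,"dy":-0.89,"dz":0.05,"wx":0,"wy":0,"wz":0}]'

```text
time_s: 5.25
eef_pos: [490.1, -159.8, 345.1]
ee_rot: [0.0, 0.989, 0.145, 0.0]
force: [0.7, -0.2, -0.0]
grip_width: 0.992
grip_force: 0.0
```

>>> step_arm --increments '[{"dx":0.27,"dy":-0.89,"dz":0.05,"wx":0,"wy":0,"wz":0},{"dx":0.27,"dy":-0.89,"dz":0.05,"wx":0,"wy":0,"wz":0},{"dx":0.27,"dy":-0.89,"dz":0.05,"wx":0,"wy":0,"wz":0},{"dx":0.27,"dy":-0.89,"dz":0.05,"wx":0,"wy":0,"wz":0},{"dx":0.27,"dy":-0.89,"dz":0.05,"wx":0,"wy":0,"wz":0}]'

```text
time_s: 5.75
eef_pos: [490.4, -43.6, 338.8]
ee_rot: [0.0, 0.989, 0.145, 0.0]
force: [0.7, -0.3, -0.5]
grip_width: 1.0
grip_force: 0.0
```

>>> step_arm --increments '[{"dx":0.27,"dy":-0.89,"dz":0.05,"wx":0,"wy":0,"wz":0},{"dx":0.27,"dy":-0.89,"dz":0.05,"wx":0,"wy":0,"wz":0},{"dx":0.27,"dy":-0.89,"dz":0.05,"wx":0,"wy":0,"wz":0},{"dx":0.27,"dy":-0.89,"dz":0.05,"wx":0,"wy":0,"wz":0},{"dx":0.27,"dy":-0.89,"dz":0.05,"wx":0,"wy":0,"wz":0}]'

```text
time_s: 6.25
eef_pos: [490.7, 72.7, 332.6]
ee_rot: [0.0, 0.989, 0.145, 0.0]
force: [1.0, 0.7, -0.2]
grip_width: 0.997
grip_force: 0.0
```

>>> step_arm --increments '[{"dx":0.27,"dy":-0.89,"dz":0.05,"wx":0,"wy":0,"wz":0},{"dx":0.27,"dy":-0.89,"dz":0.05,"wx":0,"wy":0,"wz":0},{"dx":0.27,"dy":-0.89,"dz":0.05,"wx":0,"wy":0,"wz":0},{"dx":0.27,"dy":-0.89,"dz":0.05,"wx":0,"wy":0,"wz":0},{"dx":0.27,"dy":-0.89,"dz":0.05,"wx":0,"wy":0,"wz":0}]'

```text
time_s: 6.75
eef_pos: [491.1, 189.0, 326.3]
ee_rot: [0.0, 0.989, 0.145, 0.0]
force: [0.9, -0.5, -0.3]
grip_width: 0.999
grip_force: 0.0
```

>>> step_arm --increments '[{"dx":0.25,"dy":-0.89,"dz":0.05,"wx":0,"wy":0,"wz":0},{"dx":0.25,"dy":-0.89,"dz":0.05,"wx":0,"wy":0,"wz":0},{"dx":0.25,"dy":-0.89,"dz":0.05,"wx":0,"wy":0,"wz":0},{"dx":0.25,"dy":-0.89,"dz":0.05,"wx":0,"wy":0,"wz":0},{"dx":0,"dy":0,"dz":0,"wx":0,"wy":0,"wz":-1}]'

```text
time_s: 7.25
eef_pos: [489.0, 282.6, 320.8]
ee_rot: [-0.0, 0.98, 0.199, -0.0]
force: [0.1, -0.3, -0.4]
grip_width: 1.003
grip_force: 0.0
```

>>> step_arm --increments '[{"dx":0,"dy":0,"dz":0,"wx":0,"wy":0,"wz":-1},{"dx":0,"dy":0,"dz":0,"wx":0,"wy":0,"wz":-1},{"dx":0,"dy":0,"dz":0,"wx":0,"wy":0,"wz":-1},{"dx":0,"dy":0,"dz":0,"wx":0,"wy":0,"wz":-1},{"dx":0,"dy":0,"dz":0,"wx":0,"wy":0,"wz":-1}]'

```text
time_s: 7.75
eef_pos: [489.5, 280.4, 321.3]
ee_rot: [-0.0, 0.895, 0.446, 0.0]
force: [-0.3, -0.4, -0.3]
grip_width: 0.995
grip_force: 0.0
```

>>> step_arm --increments '[{"dx":0,"dy":0,"dz":0,"wx":0,"wy":0,"wz":-1},{"dx":0,"dy":0,"dz":0,"wx":0,"wy":0,"wz":-1},{"dx":0,"dy":0,"dz":0,"wx":0,"wy":0,"wz":-1},{"dx":0,"dy":0,"dz":0,"wx":0,"wy":0,"wz":-1},{"dx":0,"dy":0,"dz":0,"wx":0,"wy":0,"wz":-1}]'

```text
time_s: 8.25
eef_pos: [489.5, 280.4, 321.3]
ee_rot: [0.0, 0.749, 0.662, 0.0]
force: [0.4, 0.1, 0.1]
grip_width: 0.993
grip_force: 0.0
```

>>> step_arm --increments '[{"dx":0,"dy":0,"dz":0,"wx":0,"wy":0,"wz":-1},{"dx":0,"dy":0,"dz":0,"wx":0,"wy":0,"wz":-1},{"dx":0,"dy":0,"dz":0,"wx":0,"wy":0,"wz":-1},{"dx":0,"dy":0,"dz":0,"wx":0,"wy":0,"wz":-1},{"dx":0,"dy":0,"dz":0,"wx":0,"wy":0,"wz":-1}]'

```text
time_s: 8.75
eef_pos: [489.5, 280.4, 321.3]
ee_rot: [0.0, 0.552, 0.834, 0.0]
force: [-0.2, -0.2, -0.4]
grip_width: 0.994
grip_force: 0.0
```

>>> step_arm --increments '[{"dx":0,"dy":0,"dz":0,"wx":0,"wy":0,"wz":-1},{"dx":0,"dy":0,"dz":0,"wx":0,"wy":0,"wz":-1},{"dx":0,"dy":0,"dz":0,"wx":0,"wy":0,"wz":-1},{"dx":0,"dy":0,"dz":0,"wx":0,"wy":0,"wz":-1},{"dx":0,"dy":0,"dz":0,"wx":0,"wy":0,"wz":-1}]'

```text
time_s: 9.25
eef_pos: [489.5, 280.4, 321.3]
ee_rot: [-0.0, 0.318, 0.948, -0.0]
force: [0.6, 0.3, -0.6]
grip_width: 0.998
grip_force: 0.0
```

>>> step_arm --increments '[{"dx":0,"dy":0,"dz":0,"wx":0,"wy":0,"wz":-1},{"dx":0,"dy":0,"dz":0,"wx":0,"wy":0,"wz":-1},{"dx":0,"dy":0,"dz":0,"wx":0,"wy":0,"wz":-1},{"dx":0,"dy":0,"dz":0,"wx":0,"wy":0,"wz":-1},{"dx":0,"dy":0,"dz":0,"wx":0,"wy":0,"wz":-1}]'

```text
time_s: 9.75
eef_pos: [489.5, 280.4, 321.3]
ee_rot: [0.0, 0.061, 0.998, -0.0]
force: [-0.3, 0.2, 0.3]
grip_width: 0.995
grip_force: 0.0
```

>>> step_arm --increments '[{"dx":0,"dy":0,"dz":0,"wx":0,"wy":0,"wz":-1},{"dx":0,"dy":0,"dz":0,"wx":0,"wy":0,"wz":-0.7},{"dx":0,"dy":0,"dz":0,"wx":0,"wy":0,"wz":0}]'

```text
time_s: 10.05
eef_pos: [489.5, 280.4, 321.3]
ee_rot: [-0.0, -0.026, 1.0, 0.0]
force: [0.2, 0.3, 0.0]
grip_width: 0.997
grip_force: 0.0
```

```bash
cat > look.py <<'E'
from plan import *
import sys
s=ctrl.sense(); print(s['time_s'],s['eef_pos'].round(1),'psi',psi().round(4),s['joints'].round(2))
c=cap('wrist'); cv2.imwrite('pics/%s.png'%sys.argv[1],c['frame'])
for l in ['clamp_grip','lid_grip','lid','holder']:
    print(l,[(round(d['p'],2),w(c,d['point']).round(1).tolist()) for d in eyes.landmark_of('wrist',l)[:2]])
for l,z in [('clamp_grip',74),('lid',20),('holder',12)]:
    for d in eyes.cut_out('wrist',l)[:2]:
        r=maskrect(c,d['mask'],z); print(l,round(d['p'],2),np.round(r[0],1),np.round(r[1],1),round(r[2],1))
E
python3 look.py knob1
```

```text
10.05 [489.5 280.4 321.3] psi -3.09 [ 0.31  0.37  1.26  0.    1.52 -1.31]
clamp_grip [(0.59, [463.9, 286.3, 59.0])]
lid_grip [(0.89, [475.9, 190.8, 62.7])]
lid [(0.6, [476.6, 189.1, 11.5])]
holder [(0.82, [468.0, 234.3, -1.2])]
clamp_grip 0.73 [596.9  29.3] [144.3 268.7] 79.3
clamp_grip 0.67 [463.9 287.2] [36.3 40.9] 55.0
lid 0.94 [752.9 341. ] [176.2  83.9] 79.0
lid 0.56 [476.7 192. ] [180.  120.4] 7.2
holder 0.58 [471.3 242.4] [205.4 258.3] 7.3
```

View pics/knob1.png

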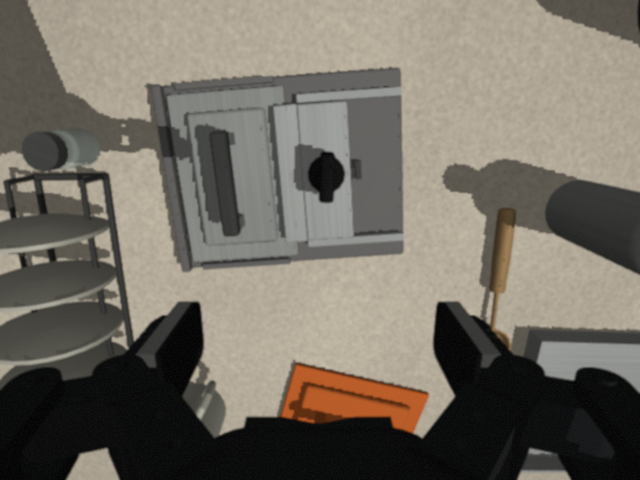

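The knob bar is at (326,177) and already lies along the tool's x axis. The lid handle runs from (217,132) to (235,235). The rack is at the left, and an orange decoy and the spoon lie lower right. Next I descend on the knob.

>>> step_arm --increments '[{"dx":0.5,"dy":0.15,"dz":0.9,"wx":0,"wy":0,"wz":0},{"dx":0.5,"dy":0.15,"dz":0.9,"wx":0,"wy":0,"wz":0},{"dx":0,"dy":0,"dz":0.9,"wx":0,"wy":0,"wz":0},{"dx":0,"dy":0,"dz":0.9,"wx":0,"wy":0,"wz":0},{"dx":0,"dy":0,"dz":0.9,"wx":0,"wy":0,"wz":0}]' --fingers 65 --squeeze 30

```text
time_s: 10.95
eef_pos: [464.0, 286.7, 208.0]
ee_rot: [0.0, -0.025, 1.0, 0.0]
force: [1.2, 0.2, -0.1]
grip_width: 0.757
grip_force: 0.0
```

>>> step_arm --increments '[{"dx":0,"dy":0,"dz":0.9,"wx":0,"wy":0,"wz":0},{"dx":0,"dy":0,"dz":0.9,"wx":0,"wy":0,"wz":0},{"dx":0,"dy":0,"dz":0.8,"wx":0,"wy":0,"wz":0},{"dx":0,"dy":0,"dz":0.4,"wx":0,"wy":0,"wz":0},{"dx":0,"dy":0,"dz":0,"wx":0,"wy":0,"wz":0}]'

```text
time_s: 11.45
eef_pos: [463.8, 286.5, 132.9]
ee_rot: [-0.001, -0.025, 1.0, -0.0]
force: [-0.1, -0.0, -0.6]
grip_width: 0.758
grip_force: 0.0
```

```bash
python3 look.py knob2; python3 -c "
from plan import *; print(units([464,286.5,68]))"
```

```text
11.45 [463.8 286.5 132.9] psi -3.0909 [ 0.34  0.48  1.59  0.    1.07 -1.28]
clamp_grip [(0.76, [462.7, 287.4, 60.4])]
lid_grip [(0.62, [476.9, 193.1, 59.8]), (0.55, [471.5, 234.6, -1.3])]
lid [(0.98, [476.0, 193.3, 11.5])]
holder [(0.74, [470.9, 233.7, -0.8])]
clamp_grip 0.7 [460.1 285.9] [34.8 50.9] 66.6
lid 0.87 [476.3 192.3] [179.  120.8] 7.0
lid 0.51 [587.   68.5] [ 7.6 40.8] 78.3
holder 0.58 [472.5 240.6] [204.8 260.7] 7.0
[ 0.02 -0.01  2.65]
```

>>> step_arm --increments '[{"dx":0,"dy":0,"dz":0.7,"wx":0,"wy":0,"wz":0},{"dx":0,"dy":0,"dz":0.7,"wx":0,"wy":0,"wz":0},{"dx":0,"dy":0,"dz":0.7,"wx":0,"wy":0,"wz":0},{"dx":0,"dy":0,"dz":0.5,"wx":0,"wy":0,"wz":0},{"dx":0,"dy":0,"dz":0,"wx":0,"wy":0,"wz":0}]'

```text
time_s: 12.35
eef_pos: [463.5, 286.4, 67.6]
ee_rot: [-0.001, -0.025, 1.0, -0.0]
force: [0.1, -0.7, -0.1]
grip_width: 0.761
grip_force: 0.0
```

>>> step_arm --increments '[{"dx":0,"dy":0,"dz":0,"wx":0,"wy":0,"wz":0},{"dx":0,"dy":0,"dz":0,"wx":0,"wy":0,"wz":0},{"dx":0,"dy":0,"dz":0,"wx":0,"wy":0,"wz":0},{"dx":0,"dy":0,"dz":0,"wx":0,"wy":0,"wz":0},{"dx":0,"dy":0,"dz":0,"wx":0,"wy":0,"wz":0}]' --fingers 0 --squeeze 30

```text
time_s: 12.85
eef_pos: [464.4, 287.0, 69.5]
ee_rot: [0.001, -0.025, 1.0, 0.0]
force: [-2.2, 2.5, 5.9]
grip_width: 0.155
grip_force: 33.8
```

>>> step_arm --increments '[{"dx":0,"dy":0,"dz":0,"wx":0,"wy":0,"wz":1},{"dx":0,"dy":0,"dz":0,"wx":0,"wy":0,"wz":1},{"dx":0,"dy":0,"dz":0,"wx":0,"wy":0,"wz":1},{"dx":0,"dy":0,"dz":0,"wx":0,"wy":0,"wz":1},{"dx":0,"dy":0,"dz":0,"wx":0,"wy":0,"wz":1}]'

```text
time_s: 13.35
eef_pos: [464.5, 287.8, 69.6]
ee_rot: [0.001, 0.236, 0.972, 0.001]
force: [0.2, 7.8, 3.4]
grip_width: 0.156
grip_force: 33.4
```

>>> step_arm --increments '[{"dx":0,"dy":0,"dz":0,"wx":0,"wy":0,"wz":1},{"dx":0,"dy":0,"dz":0,"wx":0,"wy":0,"wz":1},{"dx":0,"dy":0,"dz":0,"wx":0,"wy":0,"wz":1},{"dx":0,"dy":0,"dz":0,"wx":0,"wy":0,"wz":1},{"dx":0,"dy":0,"dz":0,"wx":0,"wy":0,"wz":1}]'

```text
time_s: 13.85
eef_pos: [465.0, 288.4, 69.6]
ee_rot: [0.001, 0.48, 0.877, 0.003]
force: [3.8, 11.9, -0.2]
grip_width: 0.159
grip_force: 33.0
```

>>> step_arm --increments '[{"dx":0,"dy":0,"dz":0,"wx":0,"wy":0,"wz":1},{"dx":0,"dy":0,"dz":0,"wx":0,"wy":0,"wz":1},{"dx":0,"dy":0,"dz":0,"wx":0,"wy":0,"wz":1},{"dx":0,"dy":0,"dz":0,"wx":0,"wy":0,"wz":0.5},{"dx":0,"dy":0,"dz":0,"wx":0,"wy":0,"wz":0}]'

```text
time_s: 14.35
eef_pos: [465.6, 288.6, 69.6]
ee_rot: [0.001, 0.631, 0.776, 0.003]
force: [5.1, 14.6, -1.4]
grip_width: 0.158
grip_force: 32.8
```

```bash
python3 -c "
from plan import *
s=ctrl.sense();print(s['eef_pos'],psi(),s['wrist_torque'],s['force'],s['joints'].round(2)); a=np.radians(7.1);print(units(s['eef_pos']+40*np.array([-np.sin(a),np.cos(a),0])))"
```

```text
[465.61914363 288.59492629  69.62961171] 1.7768119773275168 [ 2.20008195 -0.67780192 -0.03217617] [ 5.09975955 14.59001285 -1.39939401] [0.34 0.58 1.64 0.   0.92 0.13]
[1.59 0.13 0.01]
```

>>> step_arm --increments '[{"dx":0.3,"dy":0.03,"dz":0,"wx":0,"wy":0,"wz":0},{"dx":0.4,"dy":0.03,"dz":0,"wx":0,"wy":0,"wz":0},{"dx":0.4,"dy":0.03,"dz":0,"wx":0,"wy":0,"wz":0},{"dx":0.3,"dy":0.03,"dz":0,"wx":0,"wy":0,"wz":0},{"dx":0.25,"dy":0.02,"dz":0,"wx":0,"wy":0,"wz":0}]'

```text
time_s: 14.85
eef_pos: [460.8, 328.0, 69.6]
ee_rot: [0.002, 0.63, 0.777, 0.002]
force: [6.9, -2.2, 2.1]
grip_width: 0.155
grip_force: 33.1
```

>>> step_arm --increments '[{"dx":0,"dy":0,"dz":0,"wx":0,"wy":0,"wz":0},{"dx":0,"dy":0,"dz":0,"wx":0,"wy":0,"wz":0}]'

```text
time_s: 15.05
eef_pos: [460.7, 328.3, 69.6]
ee_rot: [0.001, 0.63, 0.777, 0.002]
force: [6.3, 3.7, -0.2]
grip_width: 0.155
grip_force: 33.0
```

>>> step_arm --increments '[{"dx":0,"dy":0,"dz":0,"wx":0,"wy":0,"wz":0},{"dx":0,"dy":0,"dz":0,"wx":0,"wy":0,"wz":0},{"dx":0,"dy":0,"dz":0,"wx":0,"wy":0,"wz":0},{"dx":0,"dy":0,"dz":0,"wx":0,"wy":0,"wz":0},{"dx":0,"dy":0,"dz":-0.5,"wx":0,"wy":0,"wz":0}]' --fingers 65

```text
time_s: 15.55
eef_pos: [458.2, 327.3, 80.4]
ee_rot: [-0.001, 0.63, 0.777, -0.001]
force: [-0.1, 0.0, 0.4]
grip_width: 0.76
grip_force: 0.0
```

>>> step_arm --increments '[{"dx":0,"dy":0,"dz":-1,"wx":0,"wy":0,"wz":0},{"dx":0,"dy":0,"dz":-1,"wx":0,"wy":0,"wz":0},{"dx":0,"dy":0,"dz":-1,"wx":0,"wy":0,"wz":0},{"dx":0,"dy":0,"dz":-1,"wx":0,"wy":0,"wz":0},{"dx":0,"dy":0,"dz":-1,"wx":0,"wy":0,"wz":0}]'

```text
time_s: 16.05
eef_pos: [458.9, 327.7, 208.4]
ee_rot: [0.0, 0.63, 0.777, 0.0]
force: [0.6, 0.1, 0.8]
grip_width: 0.758
grip_force: 0.0
```

>>> step_arm --increments '[{"dx":0,"dy":0,"dz":-0.5,"wx":0,"wy":0,"wz":1},{"dx":0,"dy":0,"dz":0,"wx":0,"wy":0,"wz":1},{"dx":0,"dy":0,"dz":0,"wx":0,"wy":0,"wz":1},{"dx":0,"dy":0,"dz":0,"wx":0,"wy":0,"wz":1},{"dx":0,"dy":0,"dz":0,"wx":0,"wy":0,"wz":1}]'

```text
time_s: 16.55
eef_pos: [459.0, 327.7, 219.8]
ee_rot: [0.0, 0.811, 0.585, 0.0]
force: [-0.2, 0.3, 0.0]
grip_width: 0.759
grip_force: 0.0
```

>>> step_arm --increments '[{"dx":0,"dy":0,"dz":0,"wx":0,"wy":0,"wz":1},{"dx":0,"dy":0,"dz":0,"wx":0,"wy":0,"wz":1},{"dx":0,"dy":0,"dz":0,"wx":0,"wy":0,"wz":1},{"dx":0,"dy":0,"dz":0,"wx":0,"wy":0,"wz":1},{"dx":0,"dy":0,"dz":0,"wx":0,"wy":0,"wz":1}]'

```text
time_s: 17.05
eef_pos: [459.0, 327.7, 219.8]
ee_rot: [0.0, 0.935, 0.356, 0.0]
force: [-0.5, -0.9, 0.8]
grip_width: 0.757
grip_force: 0.0
```

>>> step_arm --increments '[{"dx":0,"dy":0,"dz":0,"wx":0,"wy":0,"wz":1},{"dx":0,"dy":0,"dz":0,"wx":0,"wy":0,"wz":1},{"dx":0,"dy":0,"dz":0,"wx":0,"wy":0,"wz":1},{"dx":0,"dy":0,"dz":0,"wx":0,"wy":0,"wz":1},{"dx":0,"dy":0,"dz":0,"wx":0,"wy":0,"wz":1}]'

```text
time_s: 17.55
eef_pos: [459.0, 327.7, 219.8]
ee_rot: [-0.0, 0.995, 0.102, 0.0]
force: [0.6, -0.5, -0.3]
grip_width: 0.759
grip_force: 0.0
```

>>> step_arm --increments '[{"dx":0,"dy":0.9,"dz":0,"wx":0,"wy":0,"wz":0.8},{"dx":0,"dy":0.9,"dz":0,"wx":0,"wy":0,"wz":0},{"dx":0,"dy":0.9,"dz":0,"wx":0,"wy":0,"wz":0},{"dx":0,"dy":0.9,"dz":0,"wx":0,"wy":0,"wz":0},{"dx":0,"dy":0,"dz":0,"wx":0,"wy":0,"wz":0}]'

```text
time_s: 18.05
eef_pos: [472.4, 236.9, 219.8]
ee_rot: [0.0, 0.998, 0.061, 0.0]
force: [0.8, 0.4, -0.0]
grip_width: 0.76
grip_force: 0.0
```

```bash
python3 look.py lid1; python3 -c "
from plan import *; print(units([476.3,191.3,69]))"
```

```text
18.05 [472.4 236.9 219.8] psi 0.1218 [ 0.24  0.35  1.54 -0.    1.25  1.69]
clamp_grip [(0.7, [460.6, 326.7, 59.8])]
lid_grip [(0.72, [477.4, 194.8, 64.9])]
lid [(0.9, [475.2, 191.1, 11.7])]
holder []
clamp_grip 0.65 [469.3 323. ] [33.1 51.2] 6.8
lid 0.74 [477.5 191.6] [178.7 120.3] 7.0
lid 0.72 [271. 272.] [46.  81.3] 3.2
holder 0.82 [468.7 244. ] [204.4 260.6] 7.2
holder 0.31 [446.3 340.6] [41.8 62.8] 45.4
[-0.06  1.92  5.99]
```

View pics/lid1.png

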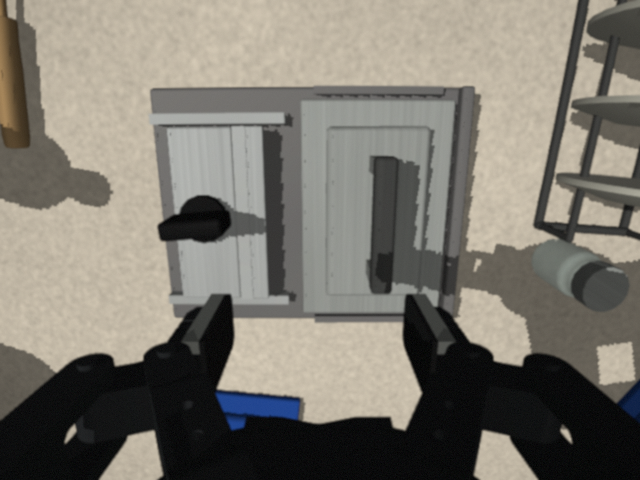

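The jaw is clear: its lip edge is at u≈266 and the lid edge at u≈303. The handle runs from (384,157) to (381,290), lined up with the tool. Next I descend and grip it.

>>> step_arm --increments '[{"dx":0,"dy":0.95,"dz":0.5,"wx":0,"wy":0,"wz":0},{"dx":0,"dy":0.95,"dz":0.9,"wx":0,"wy":0,"wz":0},{"dx":0,"dy":0,"dz":0.9,"wx":0,"wy":0,"wz":0},{"dx":0,"dy":0,"dz":0.9,"wx":0,"wy":0,"wz":0},{"dx":0,"dy":0,"dz":0.9,"wx":0,"wy":0,"wz":0}]'

```text
time_s: 18.95
eef_pos: [478.0, 191.7, 115.5]
ee_rot: [-0.0, 0.998, 0.062, 0.0]
force: [0.3, 0.1, -0.7]
grip_width: 0.763
grip_force: 0.0
```

>>> step_arm --increments '[{"dx":0,"dy":0,"dz":0.8,"wx":0,"wy":0,"wz":0},{"dx":0,"dy":0,"dz":0.6,"wx":0,"wy":0,"wz":0},{"dx":0,"dy":0,"dz":0.5,"wx":0,"wy":0,"wz":0},{"dx":0,"dy":0,"dz":0,"wx":0,"wy":0,"wz":0},{"dx":0,"dy":0,"dz":0,"wx":0,"wy":0,"wz":0}]'

```text
time_s: 19.45
eef_pos: [478.2, 191.7, 69.2]
ee_rot: [-0.0, 0.998, 0.062, 0.0]
force: [0.1, -0.3, 0.6]
grip_width: 0.758
grip_force: 0.0
```

>>> step_arm --increments '[{"dx":0,"dy":0,"dz":0,"wx":0,"wy":0,"wz":0},{"dx":0,"dy":0,"dz":0,"wx":0,"wy":0,"wz":0},{"dx":0,"dy":0,"dz":0,"wx":0,"wy":0,"wz":0},{"dx":0,"dy":0,"dz":0,"wx":0,"wy":0,"wz":0},{"dx":0,"dy":0,"dz":0,"wx":0,"wy":0,"wz":0}]' --fingers 0 --squeeze 90

```text
time_s: 19.95
eef_pos: [478.2, 191.6, 69.4]
ee_rot: [-0.0, 0.998, 0.062, 0.0]
force: [-2.0, -1.1, 5.9]
grip_width: 0.171
grip_force: 88.6
```

>>> step_arm --increments '[{"dx":0,"dy":0,"dz":-0.2,"wx":0,"wy":0,"wz":0},{"dx":0,"dy":0,"dz":-0.3,"wx":0,"wy":0,"wz":0},{"dx":0,"dy":0,"dz":-0.5,"wx":0,"wy":0,"wz":0},{"dx":0,"dy":0,"dz":-0.5,"wx":0,"wy":0,"wz":0},{"dx":0,"dy":0,"dz":-0.5,"wx":0,"wy":0,"wz":0}]'

```text
time_s: 20.45
eef_pos: [478.1, 191.6, 120.2]
ee_rot: [-0.0, 0.998, 0.062, 0.0]
force: [-0.0, 0.2, -3.3]
grip_width: 0.167
grip_force: 87.8
```

>>> step_arm --increments '[{"dx":0,"dy":0,"dz":-0.7,"wx":0,"wy":0,"wz":0},{"dx":0,"dy":0,"dz":-0.8,"wx":0,"wy":0,"wz":0},{"dx":0,"dy":0,"dz":-0.8,"wx":0,"wy":0,"wz":0},{"dx":0,"dy":0,"dz":-0.8,"wx":0,"wy":0,"wz":0},{"dx":0,"dy":0,"dz":-0.8,"wx":0,"wy":0,"wz":0}]'

```text
time_s: 20.95
eef_pos: [477.8, 191.6, 218.0]
ee_rot: [-0.0, 0.998, 0.062, 0.0]
force: [0.3, 0.3, -1.1]
grip_width: 0.17
grip_force: 87.8
```

>>> step_arm --increments '[{"dx":0,"dy":0,"dz":-0.8,"wx":0,"wy":0,"wz":0},{"dx":0,"dy":0,"dz":-0.7,"wx":0,"wy":0,"wz":0},{"dx":0,"dy":0,"dz":-0.4,"wx":0,"wy":0,"wz":0},{"dx":0,"dy":0,"dz":0,"wx":0,"wy":0,"wz":0},{"dx":0,"dy":0,"dz":0,"wx":0,"wy":0,"wz":0}]'

```text
time_s: 21.45
eef_pos: [477.7, 191.5, 263.3]
ee_rot: [0.0, 0.998, 0.062, -0.0]
force: [0.4, 0.2, -3.8]
grip_width: 0.166
grip_force: 87.8
```

```bash
cat > look2.py <<'E'
from plan import *
import sys
s=ctrl.sense(); print(s['time_s'],s['eef_pos'].round(1),'psi',psi().round(4),s['joints'].round(2))
q=s['ee_rot']; m=Ro.from_quat([q[1],q[2],q[3],q[0]]).as_matrix()
for n in ['scene','top','wrist']:
    c=cap(n); cv2.imwrite('pics/%s_%s.png'%(sys.argv[1],n),c['frame'])
    for l in ['lid','lid_grip','dish_rim','dish']:
        print(n,l,[(round(d['p'],2),w(c,d['point']).round(1).tolist(),'tool',(m.T@(w(c,d['point'])-s['eef_pos'])).round(1).tolist()) for d in eyes.landmark_of(n,l)[:4] if d['p']>.4 and np.hypot(*(w(c,d['point'])-s['eef_pos'])[:2])<60])
print(units([554.7,-260.4,250]))
E
python3 look2.py lift
```

```text
21.45 [477.7 191.5 263.3] psi 0.1243 [0.15 0.29 1.52 0.   1.34 1.6 ]
scene lid [(0.92, [475.6, 193.7, 202.0], 'tool', [-1.7, -2.4, 61.3])]
scene lid_grip [(0.74, [476.4, 190.8, 257.2], 'tool', [-1.3, 0.6, 6.1])]
scene dish_rim []
scene dish []
top lid [(0.97, [480.5, 196.9, 201.2], 'tool', [3.5, -5.0, 62.1])]
top lid_grip [(0.62, [476.6, 187.7, 258.4], 'tool', [-1.5, 3.7, 4.9])]
top dish_rim []
top dish []
wrist lid [(0.85, [476.3, 191.7, 202.6], 'tool', [-1.3, -0.4, 60.7])]
wrist lid_grip [(0.8, [476.8, 191.5, 262.1], 'tool', [-0.9, -0.1, 1.2])]
wrist dish_rim []
wrist dish []
[ 0.81 18.32  0.55]
```

View pics/lift_scene.png

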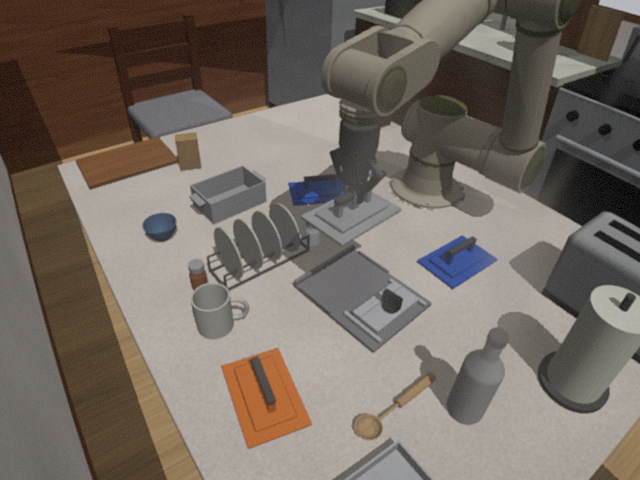

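The lid hangs level at (350,210), the holder is empty and the jaw is back at (388,305). Next I carry it over the rack.

>>> step_arm --increments '[{"dx":0.01,"dy":0.3,"dz":0,"wx":0,"wy":0,"wz":0},{"dx":0.02,"dy":0.5,"dz":0,"wx":0,"wy":0,"wz":0},{"dx":0.03,"dy":0.7,"dz":0,"wx":0,"wy":0,"wz":0},{"dx":0.04,"dy":0.8,"dz":0,"wx":0,"wy":0,"wz":0},{"dx":0.04,"dy":0.8,"dz":0,"wx":0,"wy":0,"wz":0}]'

```text
time_s: 22.7
eef_pos: [491.2, 113.5, 263.8]
ee_rot: [0.0, 0.998, 0.062, 0.0]
force: [0.1, -0.2, -3.2]
grip_width: 0.166
grip_force: 87.8
```

>>> step_arm --increments '[{"dx":0.04,"dy":0.8,"dz":0,"wx":0,"wy":0,"wz":0},{"dx":0.04,"dy":0.8,"dz":0,"wx":0,"wy":0,"wz":0},{"dx":0.04,"dy":0.8,"dz":0,"wx":0,"wy":0,"wz":0},{"dx":0.04,"dy":0.8,"dz":0,"wx":0,"wy":0,"wz":0},{"dx":0.04,"dy":0.8,"dz":0,"wx":0,"wy":0,"wz":0}]'

```text
time_s: 23.2
eef_pos: [508.4, 14.7, 263.8]
ee_rot: [0.0, 0.998, 0.062, 0.0]
force: [0.8, 0.7, -2.7]
grip_width: 0.17
grip_force: 87.8
```

>>> step_arm --increments '[{"dx":0.04,"dy":0.8,"dz":0,"wx":0,"wy":0,"wz":0},{"dx":0.04,"dy":0.8,"dz":0,"wx":0,"wy":0,"wz":0},{"dx":0.04,"dy":0.8,"dz":0,"wx":0,"wy":0,"wz":0},{"dx":0.04,"dy":0.8,"dz":0,"wx":0,"wy":0,"wz":0},{"dx":0.04,"dy":0.8,"dz":0,"wx":0,"wy":0,"wz":0}]'

```text
time_s: 23.7
eef_pos: [525.5, -84.0, 263.8]
ee_rot: [0.0, 0.998, 0.062, -0.0]
force: [-0.9, 0.6, -3.3]
grip_width: 0.168
grip_force: 87.8
```

>>> step_arm --increments '[{"dx":0.04,"dy":0.8,"dz":0,"wx":0,"wy":0,"wz":0},{"dx":0.04,"dy":0.8,"dz":0,"wx":0,"wy":0,"wz":0},{"dx":0.04,"dy":0.8,"dz":0,"wx":0,"wy":0,"wz":0},{"dx":0.04,"dy":0.8,"dz":0,"wx":0,"wy":0,"wz":0},{"dx":0.04,"dy":0.8,"dz":0,"wx":0,"wy":0,"wz":0}]'

```text
time_s: 24.2
eef_pos: [542.9, -182.5, 263.8]
ee_rot: [0.0, 0.998, 0.062, -0.0]
force: [-0.1, 0.4, -2.0]
grip_width: 0.171
grip_force: 87.8
```

>>> step_arm --increments '[{"dx":0.04,"dy":0.8,"dz":0,"wx":0,"wy":0,"wz":0},{"dx":0.04,"dy":0.8,"dz":0,"wx":0,"wy":0,"wz":0},{"dx":0.04,"dy":0.8,"dz":0,"wx":0,"wy":0,"wz":0},{"dx":0.03,"dy":0.5,"dz":0,"wx":0,"wy":0,"wz":0},{"dx":0.02,"dy":0.3,"dz":0,"wx":0,"wy":0,"wz":0.3}]'

```text
time_s: 24.7
eef_pos: [557.1, -260.9, 263.5]
ee_rot: [-0.0, 0.999, 0.045, -0.0]
force: [-0.6, 0.4, -1.8]
grip_width: 0.173
grip_force: 87.9
```

```bash
python3 look2.py over; python3 -c "
from plan import *; print(units([554.7,-260.4,149]),psi())"
```

```text
24.7 [ 557.1 -260.9  263.5] psi 0.0905 [-0.63  0.51  1.19 -0.    1.44  0.85]
scene lid [(0.87, [556.6, -259.1, 202.2], 'tool', [-0.3, -1.9, 61.3])]
scene lid_grip [(0.6, [553.4, -257.2, 254.3], 'tool', [-3.3, -4.0, 9.2])]
scene dish_rim [(0.86, [553.6, -256.8, 69.1], 'tool', [-3.0, -4.4, 194.4])]
scene dish []
top lid [(0.8, [557.0, -255.7, 204.7], 'tool', [0.4, -5.2, 58.8])]
top lid_grip [(0.87, [557.0, -262.0, 259.7], 'tool', [-0.1, 1.0, 3.8]), (0.59, [556.6, -256.0, 206.2], 'tool', [0.0, -4.9, 57.3])]
top dish_rim []
top dish [(0.93, [555.6, -260.4, -1.5], 'tool', [-1.3, -0.6, 265.0])]
wrist lid []
wrist lid_grip [(0.82, [555.7, -255.0, 258.0], 'tool', [-0.8, -6.1, 5.5])]
wrist dish_rim []
wrist dish []
[-0.1   0.03  0.55]
[-0.1   0.03  4.59] 0.09287679652075262
```

View pics/over_wrist.png

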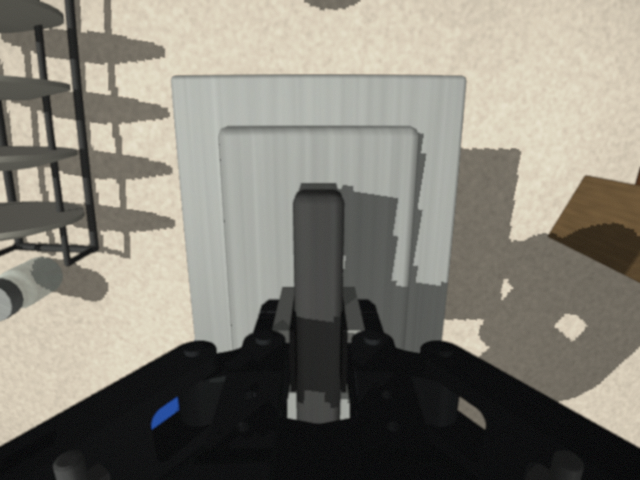

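The lid hangs square in the gripper, with its far corners at (173,76) and (464,76), and it hides the dish below. Next I lower it straight down.

>>> step_arm --increments '[{"dx":-0.07,"dy":-0.05,"dz":0.5,"wx":0,"wy":0,"wz":0},{"dx":0,"dy":0,"dz":0.6,"wx":0,"wy":0,"wz":0},{"dx":0,"dy":0,"dz":0.6,"wx":0,"wy":0,"wz":0},{"dx":0,"dy":0,"dz":0.6,"wx":0,"wy":0,"wz":0},{"dx":0,"dy":0,"dz":0.5,"wx":0,"wy":0,"wz":0}]'

```text
time_s: 25.95
eef_pos: [555.3, -258.4, 192.9]
ee_rot: [-0.0, 0.999, 0.046, -0.0]
force: [-1.1, -0.5, -3.3]
grip_width: 0.168
grip_force: 87.9
```

>>> step_arm --increments '[{"dx":0,"dy":0,"dz":0.5,"wx":0,"wy":0,"wz":0},{"dx":0,"dy":0,"dz":0.5,"wx":0,"wy":0,"wz":0},{"dx":0,"dy":0,"dz":0.4,"wx":0,"wy":0,"wz":0},{"dx":0,"dy":0,"dz":0.3,"wx":0,"wy":0,"wz":0},{"dx":0,"dy":0,"dz":0,"wx":0,"wy":0,"wz":0}]'

```text
time_s: 26.45
eef_pos: [555.1, -258.3, 150.2]
ee_rot: [-0.001, 0.999, 0.046, -0.001]
force: [0.3, 0.3, -2.3]
grip_width: 0.17
grip_force: 87.9
```

>>> step_arm --increments '[{"dx":0,"dy":0,"dz":0,"wx":0,"wy":0,"wz":0},{"dx":0,"dy":0,"dz":0,"wx":0,"wy":0,"wz":0},{"dx":0,"dy":0,"dz":0,"wx":0,"wy":0,"wz":0}]'

```text
time_s: 26.75
eef_pos: [555.5, -258.6, 151.8]
ee_rot: [0.0, 0.999, 0.046, 0.0]
force: [0.5, 0.2, -1.8]
grip_width: 0.168
grip_force: 87.9
```

```bash
python3 look2.py fin
python3 - <<'E'
import cv2
f=cv2.imread('pics/fin_scene.png'); cv2.imwrite('pics/fin_crop.png',cv2.resize(f[120:260,140:320],None,fx=4,fy=4,interpolation=cv2.INTER_CUBIC))
E
```

```text
26.75 [ 555.5 -258.6  151.8] psi 0.0929 [-0.63  0.6   1.35 -0.    1.19  0.85]
scene lid [(0.58, [553.9, -255.2, 93.3], 'tool', [-1.3, -3.6, 58.6])]
scene lid_grip [(0.63, [556.2, -257.8, 142.5], 'tool', [0.7, -0.7, 9.3])]
scene dish_rim [(0.74, [554.0, -257.8, 66.6], 'tool', [-1.5, -1.0, 85.3])]
scene dish [(0.72, [555.5, -263.2, -4.5], 'tool', [-0.5, 4.4, 156.3])]
top lid []
top lid_grip []
top dish_rim []
top dish []
wrist lid [(0.85, [554.2, -259.6, 91.8], 'tool', [-1.4, 0.8, 60.0]), (0.52, [554.7, -256.4, 141.7], 'tool', [-0.7, -2.3, 10.1])]
wrist lid_grip [(0.94, [555.5, -255.9, 140.5], 'tool', [0.2, -2.7, 11.3])]
wrist dish_rim []
wrist dish []
[-0.03  0.07 -3.95]
```

View pics/fin_crop.png

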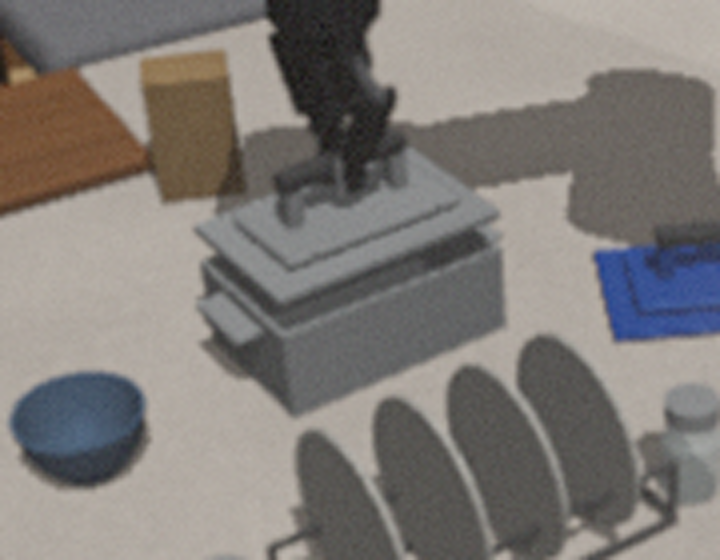

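The lid hovers level and parallel over the dish, at crop position (345,230), with a clear gap to the rim. Its centre is within about 3 mm of the dish centre and about 24 mm above the rim.

```bash
python3 -c "
from rig import finish_job; print(finish_job())"
```

```text
the job is handed in; nothing more can be done
None
```

The job is handed in: the jaw is unclamped and fully back, and the lid is held level and squared about 24 mm above the dish rim, centred within about 3 mm by my measurements; no verdict was returned.

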